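Clear the way and open the bathroom cabinet

ROBOT

A 7-joint arm with a two-finger parallel gripper is mounted at the origin on the work surface. World frame = base frame: x ahead of the robot, y to its left, z up, the work surface at z = 0. Lengths are in m, angles in rad, forces in N, time in s.
With the tool pointing down it reaches from about 0.4 to 0.85 m from the base axis. Payload 10.4 kg.
Tool frame: the origin (TCP) lies between the finger pads; the fingertips stand 22 mm ahead of it and the grasp point (between the pads) lies 3 mm ahead of it (r.nose_length is the distance from the TCP to the fingertips, in m); z points along the fingers, y is the line along which they close (so a half turn about z gives the same grasp; the last joint's range is limited). The gripper opens to 87 mm and grips with 3 to 60 N. Pads are 19 mm wide; open, the fingers measure 117 mm over their backs; the gripper's body (75 mm by 190 mm) begins 51 mm behind the grasp point.
Start: joints at [-1.371, 0.332, -0.065, 1.46, 0.022, 1.35, -0.088], TCP at [0.138, 0.61, 0.245] pointing down, gripper open.
Joint ranges: [-2.6, 2.6], [-0.5, 2.12], [-1.47, 1.34], [0.16, 2.42], [-1.27, 4.41], [0.06, 2.06], [-2.6, 2.6]. Speed limits (rad/s): [2.22, 2.22, 2.79, 2.79, 3.14, 3.14, 3.14].

INTERFACE

Orientations are given as a unit quaternion [x, y, z, w].
In Python, from bench import readout, cams, r gives the robot as it stands. The module is installed in compiled form; this text tells all that it offers.
- The arm moves only by the tool step_arm, never from a script. Its argument "deltas" is a list that holds one entry, the list of rows, each a list of 7 numbers: the turn, a rotation vector about the tool's x, y, z in rad, then the shift along the tool's x, y, z in m, then the opening in per cent of the stroke, from 0 (shut) to 100 (fully open). A call has 1 to 20 rows; each row is the pose to reach, as a shift and turn from the pose commanded when the call began, along the tool's axes at that moment; what a row does not reach only later rows make up. A row lasts 1/8 s, in which the tool goes at most 62.5 mm and 10.7 degrees, less where a joint would pass 70% of its speed; a pose out of reach is approached as far as the arm can. A call with a gripper value outside its range is refused whole. The fingers move at their own pace and stop on an object; "squeeze" is the grip in N (left out, the last holds). Time passes only in rows, so rows that repeat a pose let the fingers close. It gives the time, the measured TCP pose, the force, the opening and the grip force at its end, in the units of the state.
- readout.read_state(): the state, without advancing time (a new reading comes with each control period).
- cams.camera(name): name is "side" or "top"; returns a dict with "img" (400x640x3 uint8, red, green, blue), "fx", "fy", "cx", "cy" (pixels), "origin" and "rotation" of the camera in the world. Camera axes: x right, y up, looking along -z (the intrinsics and any distortion apply to the point x, -y, -z); pixel columns grow to the right and rows downward; lengths in m; the calibration is good to about 2 mm. A picture is of the moment at which its call begins. There is no depth.
- r.close_job(): hands the job in; it is judged then, once.
The state is a dict: "time": time; "joint_positions": joint angles; "joint_vel": joint speeds; "joint_torque": joint torques, N m; "ee_pos": TCP position; "eef_rot": TCP orientation; "ft_force": force on the tool from outside, world axes, zero at the start; "torque": the same for the moment, N m; "width": finger opening in m; "grip_force": force on a finger pad.
Only numpy, scipy, OpenCV 4.12 (cv2) and the standard library are available. Lean on these libraries where they do the work, as an engineer would, in place of code of your own. Each camera call takes 0.05 s, during which the arm holds its last target. There are 200 camera calls.

TASK

Two soap trays lie in the way of the bathroom cabinet's door. Set them down one by one, without dropping them, on the like tray off to the left so that all three form one square pile and the bottom one stays where it lies; then swing the cabinet door wide open by its handle, about square to the cabinet, and leave it so. Do not disturb any of the other toiletries on the counter and the cabinet.

Things in the scene. Friction and masses are not known exactly. Their poses are not given: they have to be found in the camera images.
- cab: White countertop bathroom cabinet, fixed, 180 deep (x) x 250 wide (y) x 210 high. Origin: centre of its underside; -x is its front. One door, 244 wide, 189 high, 15 thick, covers the front, hinged at its right-hand edge as seen from the robot (local -y), opening towards the robot.
- cab_door0 (a joint): Door angle in rad: 0 shut, grows as it opens, 1.57 square to the front, stop at 1.9. The hinge is loose: the door stays about where it is left.
- cab_door0_handle (a point): Middle of the door's upright steel bar handle: bar 11 thick, its axis 35 in front of the door's face, reaching 55 above and below this point; 30 from the door's free edge. The door's top edge is 65 above this point, the cabinet's top 82 above. Axes turn with the door (-x out of its face when shut: as the cabinet's -x).
- cab_door0_hinge (a point): A point on the door's upright hinge axis, at half the door's height; the handle's bar is 214 along the door from here and 35 off its face.
- tray_a: White ceramic soap tray, rectangular: 100 (x) x 62 (y) x 16 high, shallow recess with a 6 wide flat rim and low ribs, 0.2 kg. Origin: centre of its underside. Lies before the cabinet in the door's way, on the hinge side.
- tray_b: Soap tray identical to tray_a, in the door's way, on the handle side.
- tray_pile: Third identical soap tray, on the counter to the robot's left of the cabinet, clear of the door: the bottom of the pile.
- pump: Bystander: soap pump bottle, 50 across, 150 high, close by the right of tray_pile. Origin: centre of underside, as for all bystanders.
- dish: Bystander: round white soap dish, 80 across, 18 high, to the robot's left, nearer or farther than tray_pile.
- jar: Bystander: cream jar, 48 across, 45 high, between the robot and the trays.
- shampoo: Bystander: tall shampoo bottle, 56 across, 180 high, to the right of the hinge side.
- tumbler: Bystander: tumbler 68 across, 95 high, with two toothbrushes up to 180 high, to the left of tray_pile.
- lotion: Bystander: small bottle, 40 across, 110 high, standing on the cabinet's top.
- brush: Bystander: nail brush, 85 (x) x 36 x 28 high, close by the right of the cabinet.
- can: Bystander: aluminium spray can, 44 across, 150 high, at the back to the left of the cabinet.
Mind the look-alikes: they are no part of the job. Leave any blue or purple look-alike of the tray_b alone.

How it is judged:
On the way, in this order (a step that is already met when the one before it is completed fails the run):
1. both trays are released in one square pile on the third (horizontal distance between each of tray_a, tray_b and tray_pile below 0.01 m and angle between the x axis of each of tray_a, tray_b and the x axis of tray_pile, either way round below 0.14 rad and angle between each of tray_a, tray_b's own z axis and vertical below 0.08 rad and contact force between the fingers and tray_a below 0.05 N and linear speed of each of tray_a, tray_b below 0.03 m/s and contact force between the fingers and tray_b below 0.05 N and ((z of tray_a in the frame of tray_pile between 0.012 and 0.02 m and z of tray_b in the frame of tray_pile between 0.028 and 0.036 m) or (z of tray_b in the frame of tray_pile between 0.012 and 0.02 m and z of tray_a in the frame of tray_pile between 0.028 and 0.036 m)) and distance of tray_pile from where it was at the start of the episode below 0.03 m), for 0.2 s.
2. the door swings with the gripper at its handle (value of joint cab_door0 above 0.3 rad and distance between the grasp point and cab_door0_handle below 0.09 m), for 0.1 s.
3. the door is wide open (value of joint cab_door0 above 1.3 rad), for 0.1 s.
At the end, for the whole second after the job is handed in: tray_a and tray_b lie flat on tray_pile in either order, one on the other, each centred within 10 mm and turned within 0.14 rad (8 degrees) of it, released and at rest; tray_pile is within 30 mm of where it started; the cabinet door stands still, open by more than 1.3 rad (75 degrees) (all of step 1 and value of joint cab_door0 above 1.3 rad and velocity of joint cab_door0 between -0.05 and 0.05 rad/s); the robot touches nothing.
It fails at once if a bystander is moved more than 30 mm or tipped more than 0.35 rad (distance of any of pump, dish, jar, shampoo, tumbler, lotion, brush, can from where it was at the start of the episode above 0.03 m or angle between any of pump, dish, jar, shampoo, tumbler, lotion, brush, can's own z axis and vertical above 0.35 rad).
It fails at once if a tray is dropped (falls free of the fingers faster than 0.6 m/s, a drop of about 20 mm) ((linear speed of tray_a above 0.6 m/s and contact force between the fingers and tray_a below 0.05 N) or (linear speed of tray_b above 0.6 m/s and contact force between the fingers and tray_b below 0.05 N)).
It also fails if it takes over 72 s, if anything falls off the work surface, if the arm or the gripper's body presses on something with over 40 N, if the wrist force passes 120 N, or if a joint passes its speed limit or range.

## Working session

There is one attempt and no reset: what is moved stays moved. The work goes in short steps, Python scripts to look and compute and a tool call to move; the robot and the scene stay as the last step left them, time stands still between calls to the robot, and variables do not carry over. Pictures are saved under pics/ and viewed, at most 13 in all, crops included, and the job is handed in when it is done.

Besides the shell and the picture viewer there is one more tool, called after "Emit:" as a command line: name --argument value ..., lists and objects as JSON in quotes. step_arm: Moves the arm, as the interface text tells. Its arguments: {"type":"object","properties":{"deltas":{"type":"array"},"squeeze":{"type":"number"}},"required":["deltas"]}

```bash
mkdir -p pics
python3 - <<'E'
from bench import readout,cams,r
import cv2
s=readout.read_state(); print({k:s[k] for k in('time','ee_pos','eef_rot','width','ft_force')},r.nose_length)
for n in('side','top'):
    c=cams.camera(n); cv2.imwrite(f'pics/{n}0.png',c['img'][:,:,::-1]); print(n,{k:v for k,v in c.items() if k!='img'})
E
```

```text
{'time': 0.0, 'ee_pos': array([0.13799192, 0.60920298, 0.24374359]), 'eef_rot': array([ 1.11105050e-01,  9.93808413e-01, -7.10150495e-04, -3.33024037e-05]), 'width': 0.08667450280514354, 'ft_force': array([-0.41771651,  0.74231809,  0.2275197 ])} 0.022
side {'fx': 492.6838573117118, 'fy': 492.6838573117118, 'cx': 323.1301958975219, 'cy': 199.90508509077907, 'origin': array([ 0.25712684, -1.10313789,  0.80327326]), 'rotation': array([ 0.49563673, -0.06903669, -0.09665591,  0.86036957])}
top {'fx': 513.5369480820399, 'fy': 513.5369480820399, 'cx': 312.7877972343927, 'cy': 198.17421401472154, 'origin': array([0.29602007, 0.01609541, 1.76941548]), 'rotation': array([ 0.05285392, -0.0541824 , -0.70460832,  0.7055479 ])}
```

View pics/side0.png

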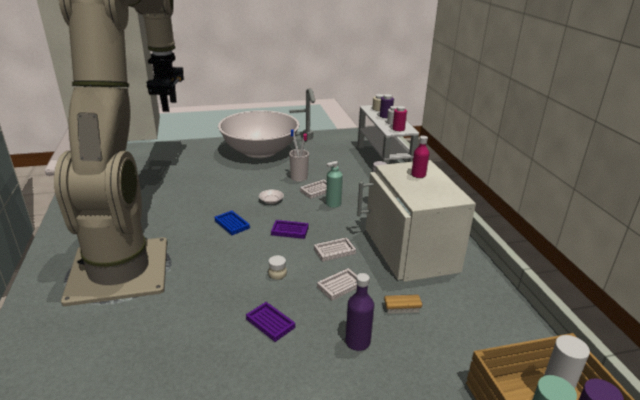

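View pics/top0.png

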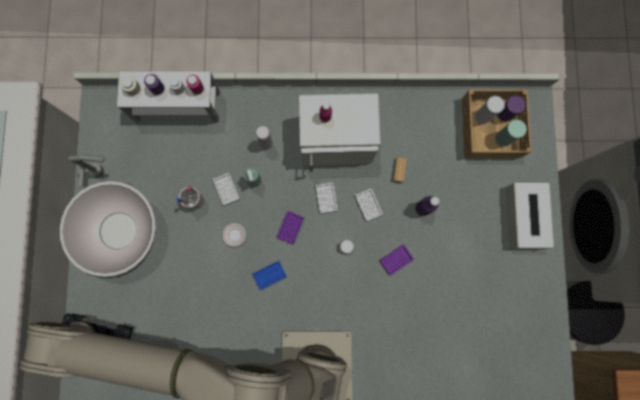

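The top view shows the white trays at about (227,189) for the pile, (326,197) for tray_b and (369,205) for tray_a. The pump is at (253,177), and the handle bar sits at the left front of the cabinet, about (311,158). The side view matches, with the trays at (315,188), (334,249) and (340,284) and the handle at (362,205). Next I'll rectify both views at tray height and measure.

```bash
cat > h.py <<'E'
import numpy as np,cv2
from scipy.spatial.transform import Rotation as R
from bench import readout,cams,r
def P(c):  # projection matrix 3x4
    Rw=R.from_quat(c['rotation']).as_matrix(); F=np.diag([1,-1,-1.])
    K=np.array([[c['fx'],0,c['cx']],[0,c['fy'],c['cy']],[0,0,1]])
    A=F@Rw.T; return K@np.c_[A,-A@c['origin']]
def rect(c,x0,y0,L,z,mm=0.5):  # world patch: up=+x,left=+y centred x0,y0, size L
    n=int(L*1000/mm); s=mm/1000
    M=np.array([[0,-s,x0+L/2],[-s,0,y0+L/2],[0,0,0],[0,0,1.]]); M[2,2]=z
    return cv2.warpPerspective(c['img'],np.linalg.inv(P(c)@M),(n,n),flags=cv2.INTER_CUBIC)
def back(c,uv,z):
    p=P(c); H=np.c_[p[:,0],p[:,1],p[:,2]*z+p[:,3]]; q=np.linalg.solve(H,[uv[0],uv[1],1]); return q[:2]/q[2]
def tri(ct,ut,cs,us):
    X=cv2.triangulatePoints(P(ct),P(cs),np.float64(ut).reshape(2,1),np.float64(us).reshape(2,1)); return (X[:3]/X[3]).ravel()
def tray(c,x0,y0,z,L=0.15,thr=135):
    im=rect(c,x0,y0,L,z); g=im.min(2)
    m=cv2.morphologyEx((g>thr).astype(np.uint8),cv2.MORPH_CLOSE,np.ones((25,25)))
    n,l,st,_=cv2.connectedComponentsWithStats(m); 
    d=[(st[i,4]) if st[i,4]>3000 and st[i,4]<16000*2 else 0 for i in range(1,n)]
    i=1+int(np.argmax(d)); pts=np.argwhere(l==i)[:,::-1].astype(np.float32)
    (u,v),(w,h),a=cv2.minAreaRect(pts); b=cv2.boxPoints(((u,v),(w,h),a))
    e=b[1]-b[0] if np.linalg.norm(b[1]-b[0])>np.linalg.norm(b[2]-b[1]) else b[2]-b[1]
    ang=np.degrees(np.arctan2(-e[0],-e[1])); ang=(ang+90)%180-90
    mm=0.0005; cv2.drawContours(im,[b.astype(int)],0,(255,0,0),1)
    return np.array([x0+L/2-v*mm,y0+L/2-u*mm]),ang,sorted((w/2,h/2)),im
E
python3 - <<'E'
from h import *
ct=cams.camera('top');cs=cams.camera('side')
rows=[]
for n,ut,us in(('pile',(227,189),(315,188)),('b',(326,197),(334,249)),('a',(369,205),(340,284))):
    X=tri(ct,ut,cs,us); print(n,X); row=[]
    for c,t in((ct,110),(cs,130)):
        p,a,wh,im=tray(c,X[0],X[1],0.016,thr=t); print('  ',p.round(4),round(a,1),np.round(wh,1)); row.append(im)
    rows.append(np.vstack(row))
cv2.imwrite('pics/trays.png',cv2.resize(np.hstack(rows),None,fx=.9,fy=.9)[:,:,::-1])
print('pump base',tri(ct,(252,180),cs,(335,203)))
for n,ut,us in(('handle',(311,158),(362,205)),('pumptop',(253,174),(334,165))): print(n,tri(ct,ut,cs,us))
# cabinet top corners
for uv in((299,97),(379,95),(380,144),(300,148)): print('cabtop',back(ct,uv,.21))
a=cv2.resize(ct['img'][85:185,235:395],None,fx=5,fy=5,interpolation=3);b=cv2.resize(cs['img'][140:290,310:480],None,fx=3,fy=3)
cv2.imwrite('pics/cab.png',a[:,:,::-1])
E
```

```text
pile [0.59291629 0.31107832 0.01204631]
   [0.5997 0.3151] 22.8 [ 70.2 108.7]
   [0.5971 0.3131] 22.5 [ 69.3 102.2]
b [ 0.56758595 -0.03265571  0.00615767]
   [ 0.5697 -0.0373] 9.9 [ 76.1 111.3]
   [ 0.5666 -0.0356] 9.1 [ 67.6 100.9]
a [ 0.54166239 -0.18190692  0.00722108]
   [ 0.5509 -0.1975] 20.9 [109.3 112.2]
   [ 0.5541 -0.177 ] 19.4 [ 69.8 128.8]
pump base [ 0.63375507  0.22590272 -0.00323825]
handle [0.67176506 0.02183341 0.10659294]
pumptop [0.62288144 0.20594056 0.14456397]
cabtop [0.85818342 0.05734697]
cabtop [ 0.86527588 -0.19619424]
cabtop [ 0.70557994 -0.19639823]
cabtop [0.69233133 0.05336069]
```

View pics/trays.png

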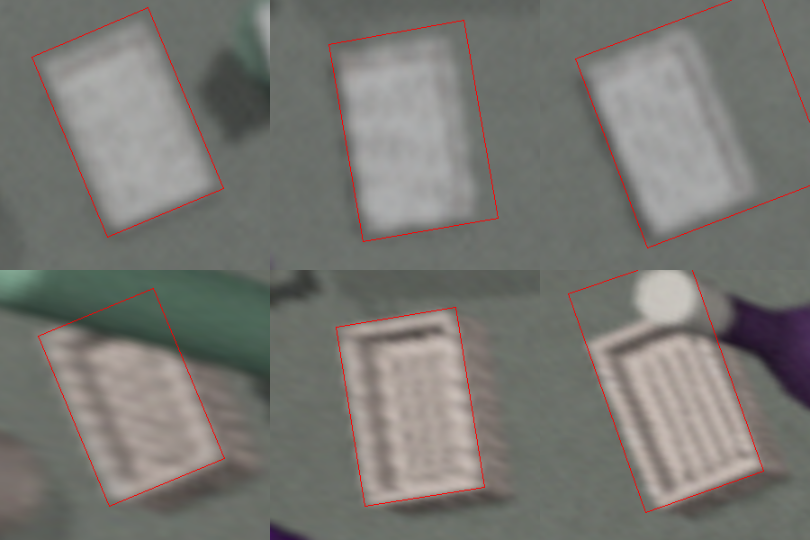

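View pics/cab.png

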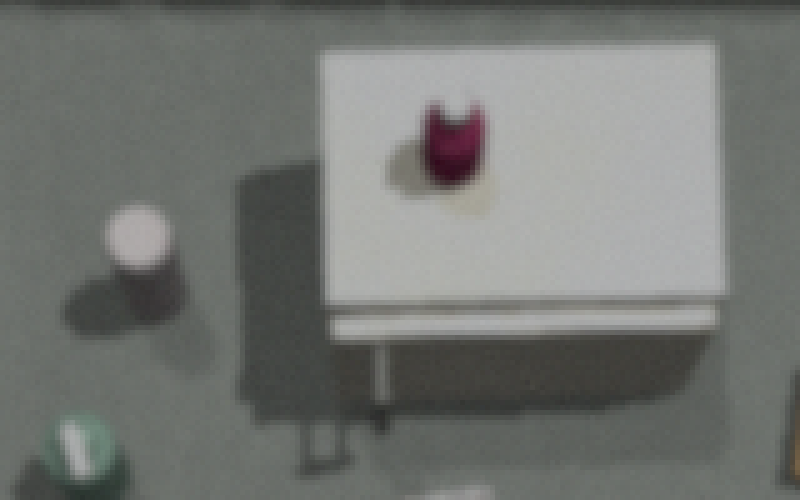

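Thresholding let noise in, so I'll fit the known box outline to both views. I'll also get a closer crop of the handle and cabinet from the side.

```bash
cat >> h.py <<'E'
from scipy.optimize import minimize
def fit(views,x,y,a,h=0.016,z0=0.,sz=(.1,.062)):
    """pose of box by 2-level fit of its silhouette in views; a deg"""
    S=4; W=[]
    for c in views:
        p=P(c); q=p@[x,y,z0+.008,1]; q=q[:2]/q[2]; o=np.round(q-26).astype(int)
        g=cv2.resize(c['img'][o[1]:o[1]+52,o[0]:o[0]+52].mean(2),None,fx=S,fy=S,interpolation=cv2.INTER_LINEAR); W.append((p,o,g))
    def hull(p,o,v,grow=0):
        ca,sa=np.cos(v[2]),np.sin(v[2]); L,B=sz[0]/2+grow,sz[1]/2+grow
        C=np.array([[v[0]+ca*i*L-sa*j*B,v[1]+sa*i*L+ca*j*B,z,1] for i in(-1,1) for j in(-1,1) for z in(z0,z0+h)])
        q=(p@C.T); q=(q[:2]/q[2]).T; q=(q-o+.5)*S-.5
        return cv2.convexHull(np.float32(q))
    def mask(g,hl):
        m=np.zeros(g.shape,np.uint8); cv2.fillPoly(m,[np.round(hl*16).astype(np.int32)],255,cv2.LINE_AA,4); return m/255.
    def cost(u):
        v=[x+u[0]/1000,y+u[1]/1000,np.radians(a+u[2])]; t=0
        for p,o,g in W:
            m=mask(g,hull(p,o,v)); R_=mask(g,hull(p,o,v,.012))-m
            t-=(g*m).sum()/m.sum()-(g*R_).sum()/R_.sum()
        return t
    best=min((minimize(cost,u0,method='Nelder-Mead',options=dict(initial_simplex=np.array(u0)+np.array([[0,0,0],[4,0,0],[0,4,0],[0,0,5]]))) for u0 in([0,0,0],[-3,3,-3],[3,-3,3],[-6,0,0])),key=lambda s:s.fun)
    u=best.x; return np.r_[x+u[0]/1000,y+u[1]/1000,a+u[2]],best.fun
E
python3 - <<'E'
from h import *
ct=cams.camera('top');cs=cams.camera('side')
for n,x,y,a in(('pile',.598,.314,22.5),('b',.567,-.035,9.5),('a',.547,-.18,20)):
    for nm,v in(('top',[ct]),('side',[cs]),('both',[ct,cs])):
        f,c=fit(v,x,y,a); print(n,nm,f.round(4),round(c,1))
K=[back(ct,uv,.21) for uv in((299.2,95),(378.4,93.6),(380,144.4),(300,145.6))]; print(np.round(K,4)); 
print('bar top end',back(ct,(311,165.4),.183), 'pump top',back(ct,(251,173),.15),back(ct,(252,175),.1))
b=cv2.resize(cs['img'][140:280,300:480],None,fx=4,fy=4,interpolation=3)
cv2.imwrite('pics/sidecab.png',b[:,:,::-1])
E
```

```text
pile top [ 0.6003  0.3158 23.2318] -46.2
pile side [ 0.5997  0.3318 19.0133] -30.9
pile both [ 0.6007  0.3173 22.3035] -73.6
b top [ 0.5697 -0.0343  8.8208] -46.9
b side [ 0.5723 -0.0278  9.4748] -42.8
b both [ 0.5713 -0.0325  8.9035] -87.2
a top [ 0.5451 -0.1814 22.4763] -45.7
a side [ 0.5515 -0.1751 22.7341] -45.7
a both [ 0.5486 -0.1793 22.6636] -87.0
[[ 0.8648  0.0567]
 [ 0.8699 -0.1944]
 [ 0.7043 -0.1964]
 [ 0.7     0.0534]]
bar top end [0.64286472 0.01901597] pump top [0.62482135 0.21183009] [0.62823034 0.21443323]
```

View pics/sidecab.png

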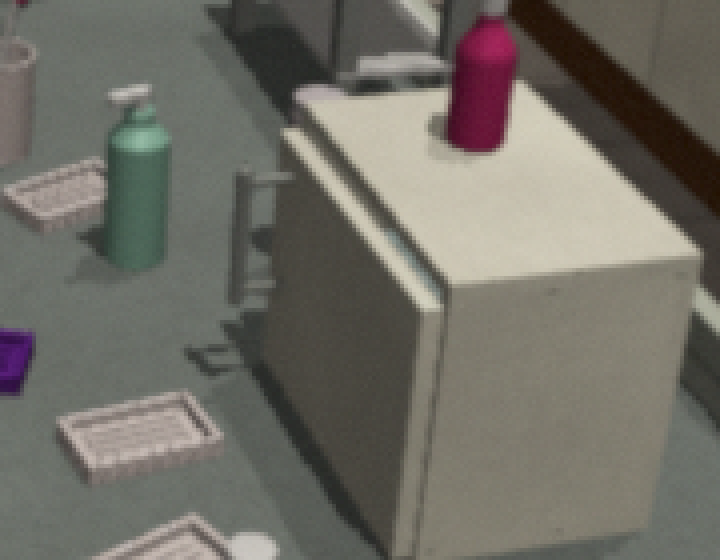

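The side view shows the handle bar from about px (360.3,181.3) to (359,215.8), and the pump standing close to the right of the pile. The gripper's wide body (190 along the closing axis) may not fit between the pump and the tumbler, so I'll measure both precisely.

```bash
cat > m.py <<'E'
from h import *
ct=cams.camera('top');cs=cams.camera('side')
print('bar top',tri(ct,(311,165.4),cs,(360.3,181.3)))
def cyl(score,v0,rad,h,views):
    def cost(u):
        t=0
        for c,g in views:
            th=np.linspace(0,6.283,40); p=P(c)
            def m(gr):
                C=np.array([[v0[0]+u[0]/1e3+(rad+gr)*np.cos(q),v0[1]+u[1]/1e3+(rad+gr)*np.sin(q),z,1] for q in th for z in(0,h)])
                q=p@C.T;q=((q[:2]/q[2]).T+.5)*1-.5
                M=np.zeros(g.shape,np.uint8);cv2.fillPoly(M,[np.round(cv2.convexHull(np.float32(q))*16).astype(np.int32)],255,cv2.LINE_AA,4);return M/255.
            a=m(0);b=m(.012)-a; t-=(g*a).sum()/a.sum()-(g*b).sum()/b.sum()
        return t
    s=min((minimize(cost,u,method='Nelder-Mead',options=dict(initial_simplex=np.array(u)+np.array([[0,0],[8,0],[0,8]]))) for u in([0.,0],[6.,6],[-6.,6])),key=lambda s:s.fun)
    return np.array(v0)+s.x/1e3,s.fun
f=lambda c:c['img'].astype(float)
green=lambda c:f(c)[:,:,1]-f(c)[:,:,0]
red=lambda c:f(c)[:,:,0]-f(c)[:,:,1]
pil=np.array([.600,.315]);A=np.radians(23);T=np.array([[np.cos(A),np.sin(A)],[-np.sin(A),np.cos(A)]])
for n,g,v0,rd,h in(('pump',green,(.628,.215),.025,.112),('tumbler',red,(.575,.425),.034,.095),('can',lambda c:f(c).mean(2),(.77,.19),.022,.15),('shampoo',lambda c:f(c)[:,:,2]-f(c)[:,:,1],(.53,-.35),.028,.13)):
    for w in([ct],[cs],[ct,cs]):
        p,s=cyl(g,v0,rd,h,[(c,g(c)) for c in w]); print(n,p.round(4),round(s,1),'tray frame',(T@(p-pil)).round(4))
for n,uv,z in(('tumrim',(189,197),.095),('jar',(346,247),.045),('dish',(234,236),.018),('shamp top',(434,202),.18),('brush tips L',(179,200),.18),('brush R',(192,187),.18)): print(n,back(ct,uv,z).round(3))
S=cv2.resize(ct['img'][155:225,165:285],None,fx=6,fy=6,interpolation=3);cv2.imwrite('pics/pile.png',S[:,:,::-1])
E
python3 m.py
```

```text
bar top [0.64458142 0.01865738 0.18273701]
pump [0.6322 0.2201] -7.2 tray frame [-0.0074 -0.1   ]
pump [0.6307 0.224 ] -18.3 tray frame [-0.0073 -0.0957]
pump [0.6308 0.2226] -25.0 tray frame [-0.0078 -0.0971]
tumbler [0.5613 0.4208] -7.4 tray frame [0.0057 0.1125]
tumbler [0.5553 0.427 ] -9.5 tray frame [0.0026 0.1205]
tumbler [0.5573 0.4223] -16.5 tray frame [0.0027 0.1155]
can [0.7988 0.1906] -28.1 tray frame [ 0.1344 -0.1922]
can [0.7732 0.1902] -12.3 tray frame [ 0.1106 -0.1825]
can [0.7844 0.1877] -32.8 tray frame [ 0.12   -0.1892]
shampoo [ 0.5309 -0.3673] -12.6 tray frame [-0.3302 -0.6011]
shampoo [ 0.5323 -0.365 ] -27.0 tray frame [-0.328  -0.5995]
shampoo [ 0.5309 -0.3667] -39.6 tray frame [-0.3299 -0.6005]
tumrim [0.555 0.421]
jar [ 0.394 -0.098]
dish [0.433 0.282]
shamp top [ 0.527 -0.366]
brush tips L [0.532 0.432]
brush R [0.574 0.393]
```

View pics/pile.png

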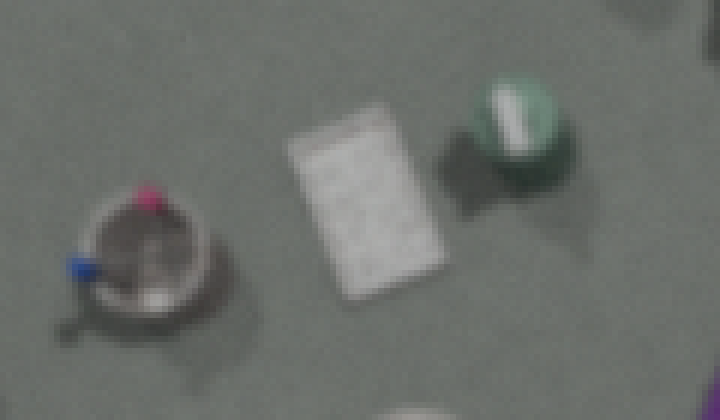

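The pump edge is 72 mm and the tumbler edge 80 mm from the pile's centreline, and the gripper body is ±95 mm. A vertical grasp therefore won't fit. I'll grip each tray near its robot-side end with the tool leaning 40° toward the robot, which keeps the body clear of both.

```bash
cat >> h.py <<'E'
def orient(az,lean):  # az: heading (deg) of 'ahead' dir d; y_t = -left of d; lean deg toward -d
    a,l=np.radians([az,lean]); d=np.array([np.cos(a),np.sin(a),0]); y=np.array([np.sin(a),-np.cos(a),0])
    z=np.sin(l)*d-np.cos(l)*np.array([0,0,1]); return np.c_[np.cross(y,z),y,z]
def traytcp(x,y,az,zbase,lean=40,off=-.040,zg=.0245):
    M=orient(az,lean); d=np.array([np.cos(np.radians(az)),np.sin(np.radians(az)),0])
    return np.array([x,y,zbase+zg])+off*d-.003*M[:,2],M
def delta(*targets):  # rows from the present pose to each target (p,M)
    s=readout.read_state(); R0=R.from_quat(s['eef_rot']).as_matrix()
    for p,M in targets:
        print(np.r_[R.from_matrix(R0.T@M).as_rotvec(),R0.T@(p-s['ee_pos'])].round(4).tolist())
E
python3 - <<'E'
from h import *
p,M=traytcp(.570,-.0345,8.9,0)
up=np.array([0,0,.12])
delta((np.array([.35,.25,.30]),orient(30,0)),(p+up+[0,0,.06],orient(8.9,0)),(p+up,M))
print(readout.read_state()['joint_positions'])
E
```

```text
[-0.0001, 0.0002, 2.3952, -0.2861, -0.3038, -0.0555]
[-0.0, 0.0002, 2.7635, -0.5246, -0.5482, 0.0377]
[-0.9511, 0.1821, 2.6129, -0.5246, -0.5481, 0.0977]
[-1.37060461  0.33230659 -0.06468667  1.46024987  0.02160327  1.3498634
 -0.0884753 ]
```

Emit:
step_arm --deltas '[[[0,0,0.8,-0.1,-0.1,-0.05,100],[0,0,0.8,-0.1,-0.1,-0.05,100],[0,0,0.8,-0.1,-0.1,-0.05,100],[0,0,1.6,-0.2,-0.2,-0.055,100],[0,0,1.6,-0.2,-0.2,-0.055,100],[0,0,1.6,-0.2,-0.2,-0.055,100],[0,0,2.395,-0.286,-0.304,-0.055,100],[0,0,2.395,-0.286,-0.304,-0.055,100],[0,0,2.395,-0.286,-0.304,-0.055,100],[0,0,2.395,-0.286,-0.304,-0.055,100],[0,0,2.395,-0.286,-0.304,-0.055,100],[0,0,2.395,-0.286,-0.304,-0.055,85],[0,0,2.764,-0.525,-0.548,0.038,85],[0,0,2.764,-0.525,-0.548,0.038,85],[0,0,2.764,-0.525,-0.548,0.038,85],[0,0,2.764,-0.525,-0.548,0.038,85],[0,0,2.764,-0.525,-0.548,0.038,85],[0,0,2.764,-0.525,-0.548,0.038,85],[0,0,2.764,-0.525,-0.548,0.038,85],[0,0,2.764,-0.525,-0.548,0.038,85]]]'

```text
time: 2.9
ee_pos: [0.5289, -0.0403, 0.2065]
eef_rot: [0.997, 0.077, -0.0, -0.0]
ft_force: [-0.3, 0.6, -0.7]
width: 0.0742
grip_force: 0.0
```

Run:
```python
from h import *
p,M=traytcp(.570,-.0345,8.9,0)
s=readout.read_state(); print(s['ee_pos'],s['joint_positions'].round(2),s['width'],s['time'])
delta((p+[0,0,.12],M))
```

```text
[ 0.52891291 -0.04032072  0.20652172] [-0.59  0.16  0.64  1.79 -0.1   1.22 -1.33] 0.07421462618375667 2.9
[-0.0003, 0.6984, -0.0003, -0.0004, 0.0006, 0.0597]
```

Emit:
step_arm --deltas '[[[0,0.4,0,0,0,0,85],[0,0.698,0,0,0,0,85],[0,0.698,0,0,0,0,85],[0,0.698,0,0,0,0,85],[0,0.698,0,0,0,0.06,85],[0,0.698,0,0,0,0.06,85],[0,0.698,0,0,0,0.06,85]]]'

```text
time: 3.78
ee_pos: [0.5301, -0.0396, 0.1484]
eef_rot: [0.937, 0.074, 0.341, -0.027]
ft_force: [0.4, 0.7, 0.7]
width: 0.0737
grip_force: 0.0
```

Run:
```python
from h import *
p,M=traytcp(.570,-.0345,8.9,0)
s=readout.read_state(); print(s['ee_pos'],s['joint_positions'].round(2),s['width'],s['time'])
delta((p+[0,0,.02],M),(p,M))
c=cams.camera('side'); cv2.imwrite('pics/s1.png',c['img'][100:320,150:450,::-1].repeat(2,0).repeat(2,1))
```

```text
[ 0.53010094 -0.0395836   0.14843851] [-0.69 -0.26  0.73  2.4   0.07  0.25 -1.39] 0.0737258438647057 3.775
[-0.0012, -0.0011, 0.0014, -0.0667, 0.0012, 0.0767]
[-0.0012, -0.0011, 0.0014, -0.0796, 0.0012, 0.092]
```

View pics/s1.png

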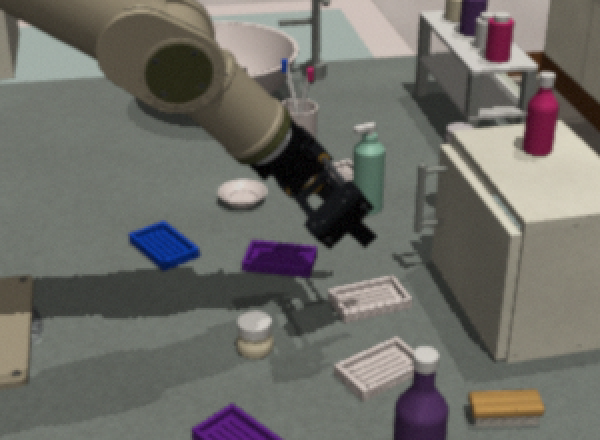

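The gripper leans 40° over tray_b, clear of the handle and jar. Joint 4 is near its limit here but eases as the tool goes down.

Emit:
step_arm --deltas '[[[0,0,0,-0.033,0.001,0.038,85],[0,0,0,-0.067,0.001,0.077,85],[0,0,0,-0.067,0.001,0.077,85],[0,0,0,-0.067,0.001,0.077,85]]]'

```text
time: 4.32
ee_pos: [0.5539, -0.027, 0.0922]
eef_rot: [0.938, 0.069, 0.34, -0.012]
ft_force: [-0.2, 0.5, 0.1]
width: 0.0741
grip_force: 0.0
```

Run:
```python
from h import *
p,M=traytcp(.570,-.0345,8.9,0)
s=readout.read_state(); print(s['ee_pos'],s['joint_positions'].round(2),s['ft_force'])
delta((p,M))
```

```text
[ 0.55392905 -0.02695204  0.09218662] [-1.3  -0.09  1.34  2.41 -0.35  0.07 -1.01] [-0.19329401  0.54225183  0.11004369]
[0.0303, 0.0035, 0.0033, -0.0628, 0.0087, 0.0331]
```

Lean 40° is out of reach at this radius (joints 3, 4 and 6 are at their limits). I'll back up and try 30° with a slightly more outboard grip.

Run:
```python
from h import *
p,M=traytcp(.570,-.0345,8.9,0,lean=30,off=-.046)
delta((p+[0,0,.10],M),(p+[0,0,.04],M))
```

```text
[0.0305, -0.171, 0.0007, -0.0029, 0.0114, -0.0475]
[0.0305, -0.171, 0.0007, -0.0413, 0.0099, -0.0014]
```

Emit:
step_arm --deltas '[[[0.03,-0.17,0,-0.003,0.011,-0.047,85],[0.03,-0.17,0,-0.003,0.011,-0.047,85],[0.03,-0.17,0,-0.003,0.011,-0.047,85],[0.03,-0.17,0,-0.003,0.011,-0.047,85]]]'

```text
time: 4.82
ee_pos: [0.5232, -0.0467, 0.1288]
eef_rot: [0.963, 0.071, 0.26, -0.018]
ft_force: [-0.1, 0.3, 0.3]
width: 0.0738
grip_force: 0.0
```

Run:
```python
from h import *
p,M=traytcp(.570,-.0345,8.9,0,lean=30,off=-.046)
s=readout.read_state(); print(s['ee_pos'],p,s['joint_positions'].round(2))
delta((p+[0,0,.10],M),(p+[0,0,.03],M))
```

```text
[ 0.52323237 -0.04665774  0.12875249] [ 0.52307191 -0.04184874  0.02709808] [-0.68 -0.15  0.73  2.31 -0.01  0.43 -1.35]
[0.006, -0.0041, -0.0067, -0.0004, -0.0048, 0.0017]
[0.006, -0.0041, -0.0067, -0.0356, -0.0049, 0.0622]
```

Emit:
step_arm --deltas '[[[0,0,0,-0.018,-0.005,0.031,85],[0.006,-0.004,-0.007,-0.036,-0.005,0.062,85],[0.006,-0.004,-0.007,-0.036,-0.005,0.062,85]]]'

```text
time: 5.2
ee_pos: [0.5211, -0.0389, 0.0534]
eef_rot: [0.963, 0.077, 0.257, -0.021]
ft_force: [-0.9, 0.6, 1.0]
width: 0.074
grip_force: 0.0
```

Run:
```python
from h import *
p,M=traytcp(.570,-.0345,8.9,0,lean=30,off=-.046)
s=readout.read_state(); print(s['ee_pos'],p,s['joint_positions'].round(2))
delta((p+[0,0,.0],M))
```

```text
[ 0.52113372 -0.03893876  0.05342859] [ 0.52307191 -0.04184874  0.02709808] [-0.77  0.08  0.86  2.37 -0.7   0.27 -0.7 ]
[-0.0024, 0.0029, 0.0044, -0.0118, 0.0032, 0.0236]
```

Emit:
step_arm --deltas '[[[0,0,0,-0.006,0.002,0.012,85],[-0.002,0.003,0.004,-0.012,0.003,0.0235,85],[-0.002,0.003,0.004,-0.012,0.003,0.0235,85],[-0.002,0.003,0.004,-0.012,0.003,0.0235,85]]]'

```text
time: 5.7
ee_pos: [0.523, -0.042, 0.0282]
eef_rot: [0.963, 0.075, 0.258, -0.02]
ft_force: [0.2, -0.3, 0.2]
width: 0.0736
grip_force: 0.0
```

Run:
```python
from h import *
p,M=traytcp(.570,-.0345,8.9,0,lean=30,off=-.046)
s=readout.read_state(); print(s['ee_pos'],p,s['joint_positions'].round(2))
delta((p+[0,0,.0],M))
```

```text
[ 0.52300878 -0.04200355  0.02815375] [ 0.52307191 -0.04184874  0.02709808] [-0.61  0.17  0.71  2.37 -1.05  0.25 -0.37]
[-0.0006, 0.0002, -0.0005, -0.0005, -0.0001, 0.001]
```

Emit:
step_arm --deltas '[[[0,0,0,0,0,0.001,70],[0,0,0,0,0,0.001,50],[0,0,0,0,0,0.001,40],[0,0,0,0,0,0.001,40]]]' --squeeze 45

```text
time: 6.2
ee_pos: [0.5236, -0.0414, 0.0272]
eef_rot: [0.963, 0.075, 0.258, -0.021]
ft_force: [-3.1, 0.3, 6.8]
width: 0.0617
grip_force: 45.0
```

Run:
```python
from h import *
p,M=traytcp(.570,-.0345,8.9,0,lean=30,off=-.046)
delta((p+[0,0,.03],M),(p+[0,0,.10],M),(p+[0,0,.17],M))
```

```text
[-0.0018, -0.0, -0.0004, 0.0145, 0.0003, -0.0262]
[-0.0018, -0.0, -0.0004, 0.0495, 0.0002, -0.0868]
[-0.0018, -0.0, -0.0004, 0.0845, 0.0001, -0.1474]
```

Emit:
step_arm --deltas '[[[0,0,0,0.007,0,-0.013,40],[0,0,0,0.0145,0,-0.026,40],[0,0,0,0.032,0,-0.056,40],[0,0,0,0.0495,0,-0.087,40],[0,0,0,0.0495,0,-0.087,40]]]'

```text
time: 6.82
ee_pos: [0.5224, -0.0416, 0.1275]
eef_rot: [0.963, 0.075, 0.257, -0.021]
ft_force: [0.5, 0.6, -2.8]
width: 0.0613
grip_force: 45.0
```

Run:
```python
from h import *
s=readout.read_state(); print(s['joint_positions'].round(2),s['width'])
p,M=traytcp(.600,.315,23,.016,lean=30,off=-.046)
p=p+[0,0,.001]
delta((np.array([.51,.12,.2]),orient(14,30)),(p+[0,0,.19],M))
c=cams.camera('side'); cv2.imwrite('pics/s2.png',c['img'][100:320,150:450,::-1].repeat(2,0).repeat(2,1))
```

```text
[-0.78 -0.17  0.81  2.31  0.03  0.43 -1.38] 0.06125418973988672
[0.0434, 0.001, -0.077, 0.0473, -0.1616, -0.0563]
[0.1218, 0.0009, -0.2131, 0.1276, -0.3288, -0.0492]
```

View pics/s2.png

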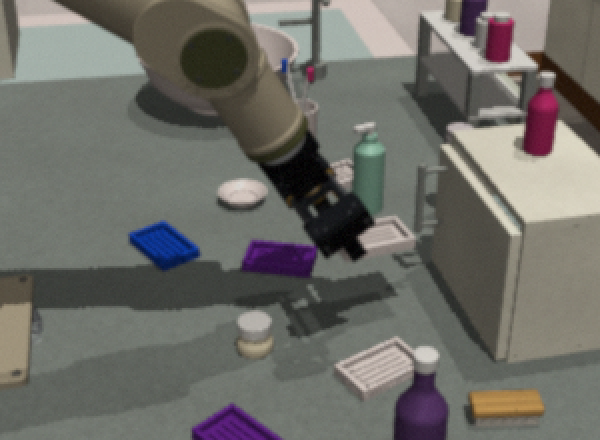

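The tray is held level. Next I'll carry it over to the pile.

Emit:
step_arm --deltas '[[[0,0,0,0.047,-0.03,-0.056,40],[0.043,0,-0.077,0.047,-0.08,-0.056,40],[0.043,0,-0.077,0.047,-0.12,-0.056,40],[0.043,0,-0.077,0.047,-0.16,-0.056,40],[0.07,0,-0.12,0.074,-0.2,-0.054,40],[0.09,0,-0.16,0.1,-0.25,-0.052,40],[0.12,0,-0.21,0.127,-0.29,-0.05,40],[0.122,0.001,-0.213,0.1275,-0.329,-0.05,40],[0.122,0.001,-0.213,0.1275,-0.329,-0.05,40],[0.122,0.001,-0.213,0.1275,-0.329,-0.05,40],[0.122,0.001,-0.213,0.1275,-0.329,-0.05,40]]]'

```text
time: 8.25
ee_pos: [0.5565, 0.2949, 0.2339]
eef_rot: [0.947, 0.191, 0.254, -0.052]
ft_force: [-0.5, -0.3, -1.1]
width: 0.0613
grip_force: 45.0
```

```bash
cat > q.py <<'E'
from h import *
import sys
s=readout.read_state(); print(s['ee_pos'].round(4),s['joint_positions'].round(2),round(s['width'],4))
p,M=traytcp(.600,.315,23,.016,lean=30,off=-.046); p=p+[0,0,.001]
print('target',p)
for dz in map(float,sys.argv[1:]): delta((p+[0,0,dz],M))
E
python3 q.py .19 .06 0.02
```

```text
[0.5565 0.2949 0.2339] [-0.9   0.01  0.29  1.95  0.17  0.67 -1.89] 0.0613
target [0.55627602 0.29644027 0.04409808]
[0.0007, 0.0002, -0.0022, 0.0005, -0.0015, 0.0001]
[0.0007, 0.0002, -0.0022, -0.0645, -0.0015, 0.1127]
[0.0007, 0.0002, -0.0022, -0.0845, -0.0015, 0.1473]
```

Emit:
step_arm --deltas '[[[0,0,0,-0.02,-0.0015,0.035,40],[0,0,-0.002,-0.04,-0.0015,0.07,40],[0,0,-0.002,-0.064,-0.0015,0.1125,40],[0,0,-0.002,-0.075,-0.0015,0.13,40],[0,0,-0.002,-0.0845,-0.0015,0.147,40],[0,0,-0.002,-0.0845,-0.0015,0.147,40]]]'

```text
time: 9.0
ee_pos: [0.5555, 0.2963, 0.0633]
eef_rot: [0.947, 0.193, 0.253, -0.051]
ft_force: [0.3, -0.6, -1.5]
width: 0.0615
grip_force: 45.0
```

```bash
python3 q.py .005 0
python3 - <<'E'
from h import *
c=cams.camera('side'); d=cams.camera('top')
a=cv2.resize(c['img'][150:230,260:370],None,fx=6,fy=6,interpolation=3)[:300]; b=cv2.resize(d['img'][150:230,175:285],None,fx=6,fy=6,interpolation=3)[90:390]
cv2.imwrite('pics/s3.png',np.vstack([a,b])[:,:,::-1])
E
```

```text
[0.5555 0.2963 0.0633] [-0.88  0.26  0.28  2.1   0.14  0.28 -1.92] 0.0615
target [0.55627602 0.29644027 0.04409808]
[0.0014, 0.0023, 0.0008, -0.0064, 0.0002, 0.0127]
[0.0014, 0.0023, 0.0008, -0.0089, 0.0002, 0.017]
```

View pics/s3.png

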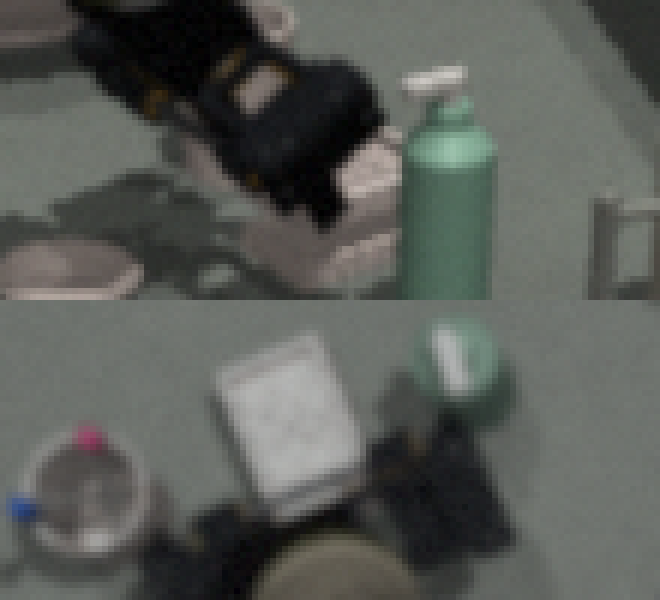

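The held tray hovers squarely over the pile tray, with the body clear of the pump and tumbler. I'll lower it now.

Emit:
step_arm --deltas '[[[0.001,0.002,0,-0.003,0,0.006,40],[0.001,0.002,0.001,-0.0064,0,0.0127,40],[0.001,0.002,0.001,-0.008,0,0.015,40],[0.001,0.002,0.001,-0.009,0,0.017,40],[0.001,0.002,0.001,-0.009,0,0.0172,40]]]'

```text
time: 9.72
ee_pos: [0.5568, 0.2981, 0.0452]
eef_rot: [0.946, 0.193, 0.255, -0.052]
ft_force: [-0.6, 0.3, -1.9]
width: 0.0613
grip_force: 45.0
```

```bash
python3 q.py 0 -.001
```

```text
[0.5568 0.2981 0.0452] [-0.87  0.3   0.28  2.11  0.13  0.23 -1.92] 0.0613
target [0.55627602 0.29644027 0.04409808]
[-0.0011, -0.0023, 0.0002, -0.0015, 0.0013, 0.0004]
[-0.0011, -0.0023, 0.0002, -0.002, 0.0013, 0.0012]
```

Emit:
step_arm --deltas '[[[-0.001,-0.002,0,-0.0015,0.001,0.0005,40],[-0.001,-0.002,0,-0.002,0.001,0.0015,40],[-0.001,-0.002,0,-0.0025,0.001,0.0022,40],[-0.001,-0.002,0,-0.0025,0.001,0.0022,40]]]'

```text
time: 10.22
ee_pos: [0.5569, 0.2971, 0.0432]
eef_rot: [0.946, 0.192, 0.255, -0.052]
ft_force: [-3.2, -2.1, 6.4]
width: 0.0617
grip_force: 45.0
```

Emit:
step_arm --deltas '[[[0,0,0,0,0,-0.0005,75],[0,0,0,0,0,-0.0005,84],[0,0,0,0,0,-0.0005,84],[0,0,0,0,0,-0.04,84],[0,0,0,0,0,-0.08,84],[0,0,0,0.05,0.0,-0.13,84],[0,0,0,0.05,0.1,-0.19,84],[0,0,0,0.05,0.16,-0.19,84],[0,0,0,0.05,0.16,-0.19,84]]]'

```text
time: 11.35
ee_pos: [0.5716, 0.1269, 0.2329]
eef_rot: [0.946, 0.192, 0.255, -0.052]
ft_force: [-0.8, 0.0, -0.4]
width: 0.0729
grip_force: 0.0
```

Run:
```python
from h import *
ct=cams.camera('top');cs=cams.camera('side')
s=readout.read_state(); print(s['ee_pos'],s['joint_positions'].round(2))
print('upper alone', fit([ct],.600,.315,23,z0=.016))
print('stack as one', fit([ct],.600,.315,23,h=.032))
print('a',fit([ct],.546,-.18,22.5))
a=cv2.resize(cs['img'][165:215,285:350],None,fx=10,fy=10,interpolation=3)[:,:400]; b=cv2.resize(ct['img'][165:215,200:250],None,fx=8,fy=8,interpolation=3)
cv2.imwrite('pics/s4.png',np.hstack([a[:400],b])[:,:,::-1])
p,M=traytcp(.546,-.1805,22.5,0,lean=30,off=-.046)
delta((p+[0,0,.10],M))
```

```text
[0.57328272 0.123562   0.23379272] [-0.83 -0.12  0.55  2.06 -0.01  0.66 -1.44]
upper alone (array([ 0.60057439,  0.31437072, 25.02774411]), np.float64(-51.55695016867868))
stack as one (array([ 0.60226139,  0.31544224, 24.93030127]), np.float64(-50.578272359195225))
a (array([ 0.54475709, -0.18137229, 22.79330792]), np.float64(-46.890410411810194))
[-0.0011, -0.0039, 0.0006, -0.2172, 0.2703, -0.0033]
```

View pics/s4.png

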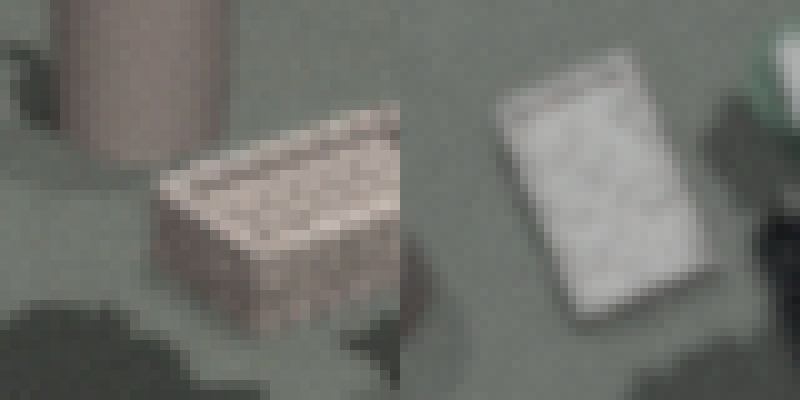

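The first tray sits flush: the walls line up in the side view and the fit agrees within about 1–2 mm. Now for tray_a.

Emit:
step_arm --deltas '[[[0,0,0,-0.06,0.06,-0.03,84],[0,0,0,-0.09,0.12,-0.03,84],[0,0,0,-0.13,0.18,-0.03,84],[0,0,0,-0.17,0.22,-0.03,84],[0,0,0,-0.2,0.27,-0.03,84],[-0.001,-0.004,0,-0.217,0.27,-0.003,84],[-0.001,-0.004,0,-0.217,0.27,-0.003,84],[-0.001,-0.004,0,-0.217,0.27,-0.003,84],[-0.001,-0.004,0,-0.217,0.27,-0.003,84]]]'

```text
time: 12.58
ee_pos: [0.5015, -0.1938, 0.1243]
eef_rot: [0.948, 0.192, 0.25, -0.05]
ft_force: [-1.2, -0.9, -0.5]
width: 0.0727
grip_force: 0.0
```

```bash
cat > qa.py <<'E'
from h import *
import sys
s=readout.read_state(); print(s['ee_pos'].round(4),s['joint_positions'].round(2),round(s['width'],4))
p,M=traytcp(.5455,-.181,22.7,0,lean=30,off=-.046); p=p-[0,0,.0005]
print('target',p)
for dz in map(float,sys.argv[1:]): delta((p+[0,0,dz],M))
E
python3 qa.py .10 .03 0
```

```text
[ 0.5015 -0.1938  0.1243] [-0.63  0.17  1.25  2.17 -0.87  0.82  0.01] 0.0727
target [ 0.50167944 -0.19933054  0.02659808]
[-0.001, 0.0076, 0.0032, -0.0006, 0.0052, -0.0029]
[-0.001, 0.0076, 0.0032, -0.0351, 0.0051, 0.058]
[-0.001, 0.0076, 0.0032, -0.0499, 0.0051, 0.0841]
```

Emit:
step_arm --deltas '[[[-0.001,0.007,0.003,-0.018,0.005,0.029,84],[-0.001,0.007,0.003,-0.035,0.005,0.058,84],[-0.001,0.007,0.003,-0.035,0.005,0.058,84]]]'

```text
time: 12.95
ee_pos: [0.5017, -0.1975, 0.0568]
eef_rot: [0.947, 0.191, 0.254, -0.052]
ft_force: [-0.4, -0.6, 0.4]
width: 0.0733
grip_force: 0.0
```

```bash
python3 qa.py .03 0
```

```text
[ 0.5017 -0.1975  0.0568] [-0.39  0.37  1.04  2.2  -1.18  0.82  0.29] 0.0733
target [ 0.50167944 -0.19933054  0.02659808]
[-0.0032, -0.0002, 0.0006, -0.0007, 0.0017, -0.0002]
[-0.0032, -0.0002, 0.0006, -0.0157, 0.0017, 0.0258]
```

Emit:
step_arm --deltas '[[[0,0,0,-0.008,0.0017,0.013,84],[-0.003,0,0,-0.0157,0.0017,0.0258,84],[-0.003,0,0,-0.0157,0.0017,0.0258,84],[-0.003,0,0,-0.0157,0.0017,0.0258,84]]]'

```text
time: 13.45
ee_pos: [0.5039, -0.2004, 0.0296]
eef_rot: [0.946, 0.191, 0.257, -0.05]
ft_force: [-0.0, 0.0, -0.6]
width: 0.0728
grip_force: 0.0
```

```bash
python3 qa.py 0
```

```text
[ 0.5039 -0.2004  0.0296] [-0.25  0.4   0.88  2.21 -1.25  0.77  0.37] 0.0728
target [ 0.50167944 -0.19933054  0.02659808]
[0.0028, -0.0053, 0.0025, -0.003, -0.0018, 0.0018]
```

Emit:
step_arm --deltas '[[[0.003,-0.005,0.002,-0.003,-0.0018,0.0018,84],[0.003,-0.005,0.002,-0.003,-0.0018,0.0018,84]]]'

```text
time: 13.7
ee_pos: [0.5008, -0.1991, 0.0249]
eef_rot: [0.947, 0.19, 0.253, -0.051]
ft_force: [-0.2, -0.0, -0.4]
width: 0.073
grip_force: 0.0
```

```bash
python3 qa.py 0
```

```text
[ 0.5008 -0.1991  0.0249] [-0.24  0.4   0.88  2.21 -1.25  0.77  0.37] 0.073
target [ 0.50167944 -0.19933054  0.02659808]
[-0.001, 0.0017, 0.0, 0.0015, 0.0006, -0.0011]
```

Close enough. I'll close the fingers.

Emit:
step_arm --deltas '[[[0,0,0,0.001,0,-0.001,70],[0,0,0,0.001,0,-0.001,50],[0,0,0,0.001,0,-0.001,40],[0,0,0,0.001,0,-0.001,40]]]' --squeeze 45

```text
time: 14.2
ee_pos: [0.5011, -0.1991, 0.0262]
eef_rot: [0.947, 0.19, 0.253, -0.051]
ft_force: [-2.7, 1.1, 4.8]
width: 0.0616
grip_force: 44.9
```

```bash
python3 qa.py 0 .03 .1
```

```text
[ 0.5011 -0.1991  0.0262] [-0.25  0.4   0.88  2.21 -1.24  0.77  0.36] 0.0616
target [ 0.50167944 -0.19933054  0.02659808]
[-0.0012, 0.0012, -0.0003, 0.0006, 0.0005, -0.0001]
[-0.0012, 0.0012, -0.0003, 0.0155, 0.0004, -0.0261]
[-0.0012, 0.0012, -0.0003, 0.0505, 0.0003, -0.0868]
```

Emit:
step_arm --deltas '[[[0,0,0,0.007,0,-0.013,40],[0,0,0,0.0155,0,-0.026,40],[0,0,0,0.033,0,-0.056,40],[0,0,0,0.05,0,-0.087,40],[0,0,0,0.07,0,-0.12,40],[0,0,0,0.07,0,-0.12,40]]]'

```text
time: 14.95
ee_pos: [0.5033, -0.1994, 0.1676]
eef_rot: [0.946, 0.19, 0.256, -0.051]
ft_force: [1.1, 0.9, -2.6]
width: 0.0616
grip_force: 44.9
```

```bash
python3 q.py .19;python3 - <<'E'
from h import *
delta((np.array([.50,.05,.22]),orient(23,30)))
E
```

```text
[ 0.5033 -0.1994  0.1676] [-0.59 -0.01  1.16  2.12 -0.59  0.8  -0.23] 0.0616
target [0.55627602 0.29644027 0.04409808]
[0.003, -0.004, -0.0037, 0.2414, -0.4368, 0.0634]
[0.003, -0.004, -0.0037, 0.1071, -0.2312, 0.0016]
```

Emit:
step_arm --deltas '[[[0,0,0,0.03,-0.05,0,40],[0,0,0,0.06,-0.11,0,40],[0,0,0,0.085,-0.17,0,40],[0.003,-0.004,-0.003,0.107,-0.231,0.002,40],[0.003,-0.004,-0.003,0.14,-0.28,0.015,40],[0.003,-0.004,-0.003,0.175,-0.33,0.03,40],[0.003,-0.004,-0.003,0.21,-0.39,0.045,40],[0.003,-0.004,-0.004,0.241,-0.437,0.063,40],[0.003,-0.004,-0.004,0.241,-0.437,0.063,40],[0.003,-0.004,-0.004,0.241,-0.437,0.063,40],[0.003,-0.004,-0.004,0.241,-0.437,0.063,40],[0.003,-0.004,-0.004,0.241,-0.437,0.063,40]]]'

```text
time: 16.45
ee_pos: [0.5548, 0.2954, 0.2298]
eef_rot: [0.948, 0.192, 0.25, -0.051]
ft_force: [-0.5, -0.5, -3.0]
width: 0.0615
grip_force: 44.9
```

```bash
python3 q.py .19 .08 .035
```

```text
[0.5548 0.2954 0.2298] [-0.67  0.03  0.06  1.94  0.17  0.67 -1.89] 0.0615
target [0.55627602 0.29644027 0.04409808]
[-0.0004, 0.0076, -0.0022, 0.0037, -0.0004, -0.0029]
[-0.0004, 0.0076, -0.0022, -0.0506, -0.0003, 0.0928]
[-0.0004, 0.0076, -0.0022, -0.0728, -0.0002, 0.132]
```

Emit:
step_arm --deltas '[[[0,0.007,-0.002,-0.015,0,0.03,40],[0,0.007,-0.002,-0.033,0,0.062,40],[0,0.007,-0.002,-0.05,0,0.093,40],[0,0.007,-0.002,-0.062,0,0.113,40],[0,0.007,-0.002,-0.073,0,0.132,40],[0,0.007,-0.002,-0.073,0,0.132,40]]]'

```text
time: 17.2
ee_pos: [0.5557, 0.2963, 0.0783]
eef_rot: [0.947, 0.193, 0.253, -0.051]
ft_force: [-0.5, 0.5, -1.7]
width: 0.0614
grip_force: 44.9
```

```bash
python3 q.py .018 .014
```

```text
[0.5557 0.2963 0.0783] [-0.7   0.23  0.08  2.09  0.28  0.33 -2.03] 0.0614
target [0.55627602 0.29644027 0.04409808]
[0.0002, 0.0021, 0.0008, -0.0075, 0.0001, 0.0143]
[0.0002, 0.0021, 0.0008, -0.0095, 0.0001, 0.0178]
```

Emit:
step_arm --deltas '[[[0,0.002,0,-0.004,0,0.007,40],[0,0.002,0.001,-0.0075,0,0.0143,40],[0,0.002,0.001,-0.009,0,0.0165,40],[0,0.002,0.001,-0.0095,0,0.018,40],[0,0.002,0.001,-0.0095,0,0.018,40]]]'

```text
time: 17.82
ee_pos: [0.5575, 0.2982, 0.0599]
eef_rot: [0.946, 0.193, 0.255, -0.052]
ft_force: [0.2, 1.0, -3.1]
width: 0.0615
grip_force: 44.9
```

```bash
python3 q.py .014 .012
```

```text
[0.5575 0.2982 0.0599] [-0.71  0.27  0.1   2.09  0.3   0.28 -2.06] 0.0615
target [0.55627602 0.29644027 0.04409808]
[-0.0012, -0.0036, 0.0002, -0.0024, 0.0012, 0.0006]
[-0.0012, -0.0036, 0.0002, -0.0034, 0.0012, 0.0023]
```

Emit:
step_arm --deltas '[[[-0.001,-0.003,0,-0.0015,0.001,0.0005,40],[-0.001,-0.003,0,-0.002,0.001,0.0015,40],[-0.001,-0.003,0,-0.003,0.001,0.0025,40],[-0.001,-0.003,0,-0.003,0.001,0.0025,40]]]'

```text
time: 18.32
ee_pos: [0.5576, 0.2972, 0.0581]
eef_rot: [0.946, 0.192, 0.255, -0.052]
ft_force: [-8.3, -5.1, 16.0]
width: 0.0615
grip_force: 44.9
```

Emit:
step_arm --deltas '[[[0,0,0,0.0005,0,-0.001,40],[0,0,0,0.0005,0,-0.001,40],[0,0,0,0.0005,0,-0.001,75],[0,0,0,0.0005,0,-0.001,84],[0,0,0,0.0005,0,-0.001,84],[0,0,0,0,0,-0.04,84],[0,0,0,0,0,-0.08,84],[0,0,0,0.05,0.0,-0.13,84],[0,0,0,0.05,0.1,-0.19,84],[0,0,0,0.05,0.16,-0.19,84],[0,0,0,0.05,0.2,-0.19,84]]]'

```text
time: 19.7
ee_pos: [0.5789, 0.1156, 0.2434]
eef_rot: [0.946, 0.193, 0.255, -0.052]
ft_force: [0.9, 0.9, -0.6]
width: 0.0728
grip_force: 0.0
```

Run:
```python
from h import *
ct=cams.camera('top');cs=cams.camera('side')
s=readout.read_state(); print(s['ee_pos'],s['joint_positions'].round(2))
for h0 in(0,.016,.032): print('layer',h0, fit([ct],.600,.315,23,z0=h0))
a=cv2.resize(cs['img'][165:215,285:335],None,fx=8,fy=8,interpolation=3); b=cv2.resize(ct['img'][165:215,200:250],None,fx=8,fy=8,interpolation=3)
cv2.imwrite('pics/s5.png',np.hstack([a,b])[:,:,::-1])
# door
K=np.array([back(ct,uv,.21) for uv in((299.2,95),(378.4,93.6),(380,144.4),(300,145.6))])
yaw=[np.degrees(np.arctan2(*(v[::-1]))) for v in(K[0]-K[3],K[1]-K[2])]; print('cab yaw from sides',yaw,'front edge',np.degrees(np.arctan2(*(K[3]-K[2])))*-1)
bar=np.array([.644,.0188]); 
G=np.r_[bar,.128+.035]
delta((np.r_[.60,.0188,.30],orient(0,0)),(np.r_[bar,.26],orient(0,0)),(np.r_[bar,.166],orient(0,0)))
```

```text
[0.58091124 0.10981617 0.2435854 ] [-0.53 -0.09  0.3   2.02 -0.09  0.69 -1.34]
layer 0 (array([ 0.6063649 ,  0.32116258, 24.70868312]), np.float64(-55.011107133332345))
layer 0.016 (array([ 0.60401384,  0.3182038 , 24.48506237]), np.float64(-54.85957618442502))
layer 0.032 (array([ 0.60170477,  0.31545049, 24.47320172]), np.float64(-54.632044426273154))
cab yaw from sides [np.float64(1.1644255451535606), np.float64(0.6914427653412074)] front edge 0.9802920821675395
[-0.1027, -0.5204, 0.3835, 0.0135, 0.0914, -0.0573]
[-0.1027, -0.5204, 0.3835, 0.0285, 0.1082, -0.0023]
[-0.1027, -0.5204, 0.3835, -0.0188, 0.1082, 0.0789]
```

View pics/s5.png

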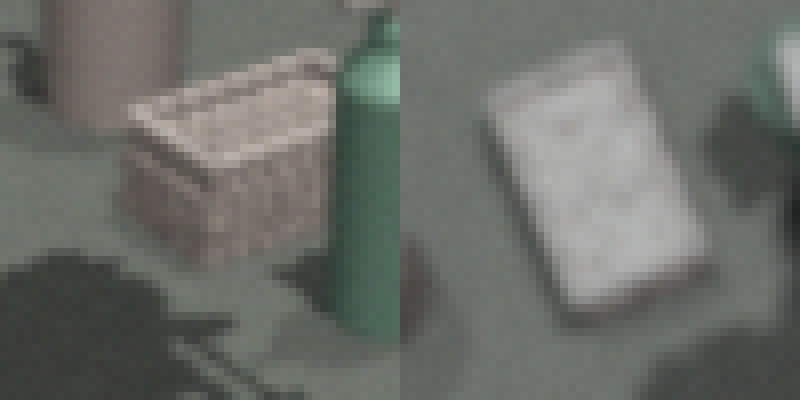

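The pile stands flush, all three layers within about 2 mm. Next is the handle: tool vertical, fingers on either side of the bar.

Emit:
step_arm --deltas '[[[-0.05,-0.26,0.19,0.01,0.04,-0.05,84],[-0.1027,-0.52,0.3835,0.0135,0.0914,-0.057,84],[-0.1027,-0.52,0.3835,0.0135,0.0914,-0.057,84],[-0.1027,-0.52,0.3835,0.0135,0.0914,-0.057,84],[-0.1027,-0.52,0.3835,0.0135,0.0914,-0.057,84],[-0.1027,-0.52,0.3835,0.0285,0.108,-0.002,84],[-0.1027,-0.52,0.3835,0.0285,0.108,-0.002,84],[-0.1027,-0.52,0.3835,0.0285,0.108,-0.002,84]]]'

```text
time: 20.8
ee_pos: [0.6421, 0.0266, 0.2585]
eef_rot: [1.0, 0.005, -0.001, 0.0]
ft_force: [-0.7, 0.8, 1.0]
width: 0.0731
grip_force: 0.0
```

```bash
cat > d.py <<'E'
from h import *
import sys
s=readout.read_state(); print(s['time'],s['ee_pos'].round(4),s['joint_positions'].round(2),round(s['width'],4),s['ft_force'].round(1))
H=np.array([.6827,-.1946]); v=np.array([-.0387,.2136]); z=float(sys.argv[1])
for a in map(float,sys.argv[2:]):
    t=np.radians(a); p=H+np.array([[np.cos(t),-np.sin(t)],[np.sin(t),np.cos(t)]])@v
    delta((np.r_[p,z],orient(1+a,0)))
E
python3 d.py .166 0
```

```text
20.8 [0.6421 0.0266 0.2585] [-0.42  0.38  0.41  1.41 -0.15  1.39 -1.57] 0.0731 [-0.7  0.8  1. ]
[0.0002, 0.0011, -0.0081, 0.0019, 0.0076, 0.0925]
```

Emit:
step_arm --deltas '[[[0,0,-0.008,0.001,0.0076,0.02,84],[0,0,-0.008,0.0019,0.0076,0.05,84],[0,0.001,-0.008,0.0019,0.0076,0.08,84],[0,0.001,-0.008,0.0019,0.0076,0.0925,84],[0,0.001,-0.008,0.0019,0.0076,0.0925,84]]]'

```text
time: 21.42
ee_pos: [0.6441, 0.0194, 0.1664]
eef_rot: [1.0, 0.009, -0.0, -0.0]
ft_force: [-0.5, 0.2, 0.7]
width: 0.0733
grip_force: 0.0
```

Emit:
step_arm --deltas '[[[0,0,0,0,0,0,40],[0,0,0,0,0,0,10],[0,0,0,0,0,0,5],[0,0,0,0,0,0,5],[0,0,0,0,0,0,5]]]' --squeeze 15

```text
time: 22.05
ee_pos: [0.6442, 0.0193, 0.1653]
eef_rot: [1.0, 0.009, -0.001, 0.0]
ft_force: [-0.6, 0.2, 0.0]
width: 0.0308
grip_force: 0.0
```

```bash
python3 d.py .166 0 8 16 24
```

```text
22.05 [0.6442 0.0193 0.1653] [-0.4   0.44  0.39  1.52 -0.18  1.21 -1.53] 0.0308 [-0.6  0.2  0. ]
[0.0004, 0.0018, -0.0003, -0.0002, 0.0003, -0.0007]
[0.0003, 0.0019, -0.1399, -0.0297, 0.0073, -0.0007]
[0.0002, 0.0019, -0.2796, -0.0579, 0.0183, -0.0006]
[0.0, 0.0019, -0.4192, -0.0843, 0.0331, -0.0006]
```

Emit:
step_arm --deltas '[[[0,0,0,0,0,0,5],[0,0,0,0,0,0,5],[0,0,0,0,0,0,5],[0,0,0,0,0,0,5]]]'

```text
time: 22.55
ee_pos: [0.6442, 0.0194, 0.1653]
eef_rot: [1.0, 0.009, -0.001, 0.0]
ft_force: [0.8, -0.4, -0.9]
width: 0.0104
grip_force: 15.0
```

Emit:
step_arm --deltas '[[[0,0,-0.07,-0.015,0.003,0,5],[0,0,-0.14,-0.03,0.007,0,5],[0,0,-0.21,-0.044,0.012,0,5],[0,0,-0.28,-0.058,0.018,0,5],[0,0,-0.35,-0.071,0.025,0,5],[0,0,-0.42,-0.084,0.033,0,5],[0,0,-0.42,-0.084,0.033,0,5]]]'

```text
time: 23.42
ee_pos: [0.5605, -0.0183, 0.1652]
eef_rot: [0.976, 0.216, -0.001, 0.001]
ft_force: [6.3, -7.4, -7.2]
width: 0.0106
grip_force: 15.0
```

```bash
python3 d.py .165 24 32 40 48 56
```

```text
23.425 [ 0.5605 -0.0183  0.1652] [-0.35  0.25  0.35  1.75 -0.09  1.15 -1.11] 0.0106 [ 6.3 -7.4 -7.2]
[0.0025, 0.002, -0.0013, 0.0013, -0.0029, 0.0002]
[0.0024, 0.0021, -0.141, -0.0282, 0.0041, 0.0003]
[0.0023, 0.0023, -0.2806, -0.0564, 0.0152, 0.0004]
[0.0021, 0.0025, -0.4202, -0.0828, 0.03, 0.0005]
[0.0019, 0.0026, -0.5598, -0.1068, 0.0484, 0.0006]
```

The forces show the hinge axis sits about 7 mm deeper, at mid-door. I'll update it and continue.

```bash
sed -i 's/\.6827,/.6897,/; s/-\.0387,/-.0457,/' d.py; python3 d.py .165 24 32 40 48 56
```

```text
23.425 [ 0.5605 -0.0183  0.1652] [-0.35  0.25  0.35  1.75 -0.09  1.15 -1.11] 0.0106 [ 6.3 -7.4 -7.2]
[0.0025, 0.002, -0.0013, 0.0007, -0.0, 0.0002]
[0.0024, 0.0021, -0.141, -0.0288, 0.0079, 0.0003]
[0.0023, 0.0023, -0.2806, -0.0568, 0.0199, 0.0004]
[0.0021, 0.0025, -0.4202, -0.0829, 0.0357, 0.0005]
[0.0019, 0.0026, -0.5598, -0.1065, 0.0549, 0.0006]
```

Emit:
step_arm --deltas '[[[0,0,-0.07,-0.015,0.006,0,5],[0,0,-0.14,-0.029,0.01,0,5],[0,0,-0.21,-0.043,0.016,0,5],[0,0,-0.28,-0.057,0.022,0,5],[0,0,-0.35,-0.07,0.03,0,5],[0,0,-0.42,-0.083,0.038,0,5],[0,0,-0.49,-0.095,0.047,0,5],[0,0,-0.56,-0.107,0.057,0,5],[0,0,-0.56,-0.107,0.057,0,5]]]'

```text
time: 24.55
ee_pos: [0.4877, -0.1137, 0.1653]
eef_rot: [0.879, 0.478, -0.001, 0.0]
ft_force: [5.0, -1.1, -8.1]
width: 0.0104
grip_force: 15.0
```

```bash
python3 d.py .165 56 64 72 80 87
```

```text
24.55 [ 0.4877 -0.1137  0.1653] [-0.2   0.12  0.36  1.9  -0.04  1.13 -0.4 ] 0.0104 [ 5.  -1.1 -8.1]
[-0.0002, 0.0017, 0.0011, 0.0002, -0.0009, 0.0003]
[-0.0003, 0.0017, -0.1385, -0.0292, 0.007, 0.0003]
[-0.0004, 0.0017, -0.2781, -0.0572, 0.0189, 0.0004]
[-0.0005, 0.0017, -0.4178, -0.0834, 0.0346, 0.0004]
[-0.0006, 0.0016, -0.5399, -0.1042, 0.0512, 0.0004]
```

Emit:
step_arm --deltas '[[[0,0,-0.07,-0.015,0.004,0,5],[0,0,-0.14,-0.029,0.008,0,5],[0,0,-0.21,-0.043,0.014,0,5],[0,0,-0.28,-0.057,0.02,0,5],[0,0,-0.35,-0.07,0.027,0,5],[0,0,-0.42,-0.083,0.035,0,5],[0,0,-0.48,-0.094,0.043,0,5],[0,0,-0.54,-0.104,0.051,0,5],[0,0,-0.54,-0.104,0.051,0,5],[0,0,-0.54,-0.104,0.051,0,5]]]'

```text
time: 25.8
ee_pos: [0.4752, -0.2264, 0.1652]
eef_rot: [0.719, 0.695, -0.0, -0.0]
ft_force: [6.8, 1.1, -8.3]
width: 0.0101
grip_force: 15.0
```

```bash
python3 d.py .165 87
```

```text
25.8 [ 0.4752 -0.2264  0.1652] [-0.02  0.18  0.42  1.84 -0.08  1.14  0.39] 0.0101 [ 6.8  1.1 -8.3]
[-0.0006, 0.0001, 0.0018, -0.0027, -0.0011, 0.0002]
```

Emit:
step_arm --deltas '[[[0,0,0,0,0,0,25],[0,0,0,0,0,0,40],[0,0,0,0,0,0,40],[0,0,0,0,0,0,40],[0,0,0,0,0,-0.03,40],[0,0,0,0,0,-0.08,40],[0,0,0,0,0,-0.13,40],[0,0,0,0,0,-0.13,40]]]'

```text
time: 26.8
ee_pos: [0.476, -0.2278, 0.2996]
eef_rot: [0.719, 0.695, 0.001, 0.002]
ft_force: [0.4, 0.3, -0.5]
width: 0.0349
grip_force: 0.0
```

Run:
```python
from h import *
ct=cams.camera('top');s=readout.read_state();print(s['ee_pos'],s['ft_force'].round(1),s['width'])
print(fit([ct],.600,.315,23,z0=.032))
```

```text
[ 0.47518646 -0.22729101  0.29707081] [ 0.7  0.1 -0.3] 0.034768010161149616
(array([ 0.60170413,  0.31547256, 24.49642667]), np.float64(-54.152413006376335))
```

```bash
python3 -c "
from bench import r
print(r.close_job())"
```

```text
the job is handed in; nothing more can be done
None
```

I handed the job in at about 27 s; it returned no verdict. Both trays are stacked on the third to within about 2 mm by camera, the door was left open at about 87° going by the gripper's position at the handle, and I saw no bystander disturbed.

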